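# Latch a contact cartridge into an instrument bay

### The arm

A 6-joint arm with a two-finger parallel gripper is mounted at the origin on the work surface. World frame = base frame: x ahead of the robot, y to its left, z up, the work surface at z = 0. Lengths are in mm, angles in rad, forces in N, time in s.
With the tool pointing down it reaches from about 350 to 775 mm from the base axis. Payload 7.3 kg.
Tool frame: the origin (TCP) lies at the very end of the fingers, on their centre line; the grasp point (between the pads) lies 19 mm behind it; z points along the fingers, x is the direction in which the jaws open and shut, and the axes are right-handed (so a half turn about z gives the same grasp; the last joint's range is limited). The gripper opens to 92 mm and grips with 3 to 60 N. Pads are 19 mm wide; open, the fingers measure 130 mm over their backs; the gripper's body (75 mm by 190 mm) begins 47 mm behind the grasp point.
Start: joints at [-1.248, 0.342, 1.524, -0, 1.275, -0.146], TCP at [237.228, -468.367, 226.741] pointing down, gripper open.
Joint ranges: [-2.53, 2.53], [-0.77, 2.02], [0.04, 2.7], [-1, 4.14], [0.28, 2.66], [-3.11, 3.11]. Speed limits (rad/s): [2.57, 2.57, 3.14, 3.14, 3.14, 3.14].

### API

Orientations are given as [roll, pitch, yaw] about the fixed x, y, z axes, in that order (R = Rz(yaw) Ry(pitch) Rx(roll)).
In Python, from plant import bot, capture, camera_params gives the robot as it stands.
- The arm moves only by the shell command python3 -m jog 'ROWS' [OPENING]. ROWS is a JSON object of lists of equal length, an entry for each row: "xyz": the shift along the world's x, y, z as a fraction of full scale, a list of three; "angular": the turn, a rotation vector about the world's x, y, z as a fraction of full scale, a list of three. In form: {"xyz": [[x, y, z], ...], "angular": [[wx, wy, wz], ...]}. A call has 1 to 10 rows; each row shifts and turns the pose as measured when the row begins; what a row does not reach is not made up. Full scale, the value 1, is 2 cm for a shift and 6 degrees for a turn. A row lasts 1/10 s, in which the tool goes at most 50 mm and 8.59 degrees, less where a joint would pass 70% of its speed; a pose out of reach is approached as far as the arm can. A call with a number of a shift or a turn outside -1 to 1 is refused whole. A call with a gripper value outside its range is refused whole. OPENING is the closure, from -1 (fully open) to 1 (shut), set as the call begins (- or left out, the last holds). The fingers move at their own pace and stop on an object; the grip force is fixed at half the most. Time passes only in rows, so rows that do not move let the fingers close. It gives the time, the measured TCP pose, the force and the opening at its end, in the units of the state.
- bot.get_obs(): the state, without advancing time (a new reading comes with each control period).
- capture(name): name is "side" or "top" or "wrist"; returns the picture (400x640x3 uint8, red, green, blue); there is no depth.
- camera_params(name): a dict with "fx", "fy", "cx", "cy" (pixels), "rvec" (rotation vector, rad) and "tvec" (3), from world to camera coordinates, as OpenCV has them. Camera axes: x right, y down, z forward; pixel columns grow to the right and rows downward; lengths in mm; the calibration is good to about 2 mm. A picture is of the moment at which its call begins: read the wrist's pose just before it. camera_params takes no time and is no camera call; for the wrist camera it gives the pose at the moment of the call.
- bot.close_job(): hands the job in, once; it reports no verdict.
The state is a dict: "time": time; "joint_positions": joint angles; "dq": joint speeds; "tau": joint torques, N m; "tool_pos": TCP position; "tcp_rot": TCP orientation; "contact_force": force on the tool from outside, world axes, zero at the start; "moment": the same for the moment, N m; "grip_width": finger opening in mm.
Only numpy, scipy, OpenCV 4.12 (cv2) and the standard library are available. Lean on these libraries where they do the work, as an engineer would, in place of code of your own. Each camera call takes 0.05 s, during which the arm holds its last target.

### The job

Pick up the contact cartridge (the long one with the stepped-in tail), set it level on the open front of the black instrument bay with its contacts leading, and slide it in past the sprung side catch until the catch clicks in behind its shoulder, then let go so that the catch alone holds it. Push gently: do not ram it into the stop, and leave the blank cartridge and the other things on the bench alone.

Things in the scene. Friction and masses are not known exactly. Their poses are not given: they have to be found in the camera images.
- cartridge: Contact cartridge, grey plastic, about 0.22 kg, loose and upright on the bench. Origin: centre of its underside; +x is the leading (contact) end, z up. In mm: wide part x -15 to +45, 56 wide (y), 26 high; tail x -45 to -15, 32 wide, 26 high, so a square shoulder 12 deep on each side at x -15. Six brass contact strips on the nose.
- tab (a point): Where to hold the cartridge: on its upright grip tab, at cartridge x -25, y 0, z 50 mm. The tab stands on the tail, 12 mm thick (cartridge x -31 to -19), 36 mm wide (y), from z 26 up to z 62. Hold it across its 12 mm thickness.
- bay: Instrument bay fixed on the bench: black plate 285 x 124 x 8 mm (x -160 to +125 mm). Origin on the bench on the channel's centre line; +x is the push direction, z up. The cartridge slides on the plate (z 8) between aluminium guides 22 mm high: clear width 59 mm (y +-29.5) for x -45 to 60, flaring to about 80 mm at x -83; in front of that (x -160 to -83) the plate is open.
- bay_mouth (a point): Where to set the cartridge's origin down first: bay x -105, y 0, z 8 mm, on the open front of the plate, with the cartridge's x along the bay's x.
- bay_home (a point): Bay x 24, y 0, z 8 mm: cartridge origin at the click if the rear connector head (black hood, stop, contacts, catch) sat mid-way. It is clamped up to 14 mm nearer or farther along x, unmeasured; all that follows shifts with it. Catch first touched with the origin 84 mm short of this point; sprung contacts (1 N/mm, pushing back) met 5 mm short; firm stop only 3 mm beyond.
- pawl (a joint): Sprung steel side catch on an upright pivot, swings level; radians: 0 = at rest, reaching into the channel; about 0.26 while it rides along the cartridge's side; falls back to under 0.05 as it clicks in behind the shoulder. Its push against the side is about 5 N. If the cartridge is let go before that, it is not held.
- blank: Blank cartridge to be left alone: same grey plastic, a plain 60 x 56 x 26 mm block with a like tab in its middle, no tail, no contacts. Origin under its centre. It and the contact cartridge may lie on either side.
- driver: Screwdriver lying on the bench, 160 mm. Bystander.
- dishes: Stack of three culture dishes, 88 mm across, 44 high. Bystander.
- beaker: Glass beaker, 72 mm across, 85 high. Bystander.
- vial: Amber jar, 48 mm across, 85 high. Bystander.
- tube_rack: Rack with eight capped tubes, 85 x 165 x 104 mm. Bystander.
- tip_box: Clear box with black lid, 87 x 124 x 57 mm. Bystander.
- hood (a point): Bay x 45, y 0, z 38 mm: lower front edge of the black hood with the connector head mid-way (it too shifts up to 14 mm with the head). The hood reaches back 52 mm, 86 mm wide, top at z 43, clamp screw to z 53. It covers the cartridge's nose when home (4 mm headroom), so the cartridge must be slid in along the plate, not lowered in.
Not all that is in view belongs to the job. What is shaped like the cartridge but pink is not meant.

How it is judged:
By the outcome, as a careful person would: the job done as asked, in the order asked, and still so for the second after the job is handed in, with the robot touching nothing.
It also fails if it takes over 56 s, if anything falls off the work surface, if the arm or the gripper's body presses on something with over 40 N, if the wrist force passes 120 N, or if a joint passes its speed limit or range.

## Working session

There is one attempt and no reset: what is moved stays moved. The work goes in short steps, Python scripts to look and compute and a shell command to move; the robot and the scene stay as the last step left them, time stands still between calls to the robot, and variables do not carry over. Pictures are saved under pics/ and viewed, and the job is handed in when it is done.

```bash
ls; mkdir -p pics
python3 - <<'E'
from plant import bot, capture, camera_params
import cv2
print(bot.get_obs())
for n in ["side","top","wrist"]:
    print(n,camera_params(n))
    cv2.imwrite(f"pics/{n}0.png",cv2.cvtColor(capture(n),cv2.COLOR_RGB2BGR))
E
```

```text
pics
{'time': 0.0, 'joint_positions': array([-1.24798758e+00,  3.42725514e-01,  1.52499806e+00,  1.11398089e-05,
        1.27537540e+00, -1.45989078e-01]), 'dq': array([-8.29996231e-04,  6.62170302e-04, -8.12128865e-04, -2.85838141e-05,
       -1.01420302e-03,  2.27301421e-04]), 'tau': array([ 1.82439664e-03, -4.31234944e+01, -2.44215310e+01,  7.18552410e-02,
        5.58847818e-02, -1.23824066e-04]), 'tool_pos': array([ 237.10512288, -467.96998804,  226.05011905]), 'tcp_rot': array([-3.14136299e+00,  1.48875285e-03, -1.10200158e+00]), 'contact_force': array([-0.08654264,  0.03765833, -0.24819224]), 'moment': array([ 0.00786604, -0.02017536,  0.02590045]), 'grip_width': 92.00576040931429}
side {'fx': 464.91214475497276, 'fy': 464.91214475497276, 'cx': 317.71494792214776, 'cy': 199.68302786134282, 'rvec': array([ 0.77948329, -2.40993224,  1.28217128]), 'tvec': array([ 396.58018693,  231.11472682, 1246.86528437])}
top {'fx': 408.67461427190693, 'fy': 408.67461427190693, 'cx': 317.11128395454125, 'cy': 191.36491685588834, 'rvec': array([ 2.20865187, -2.15111548,  0.1293333 ]), 'tvec': array([ -39.66854777,  520.53567576, 1356.35793362])}
wrist {'fx': 296.4177041798895, 'fy': 296.4177041798895, 'cx': 320.63874608040817, 'cy': 202.26133833582114, 'rvec': array([-2.45417818,  1.50824189,  0.22746367]), 'tvec': array([-524.54270953,  -37.69417738,  391.49252906])}
```

View pics/top0.png

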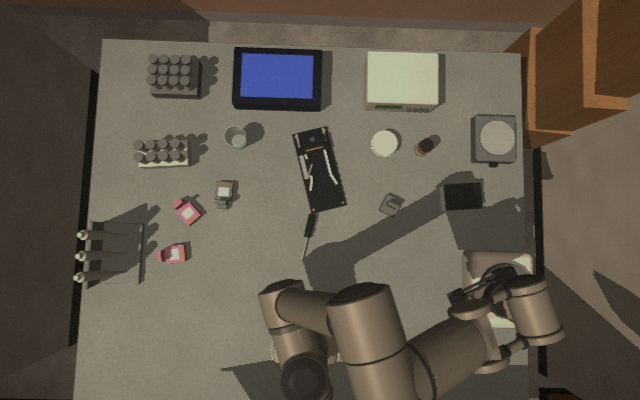

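View pics/side0.png

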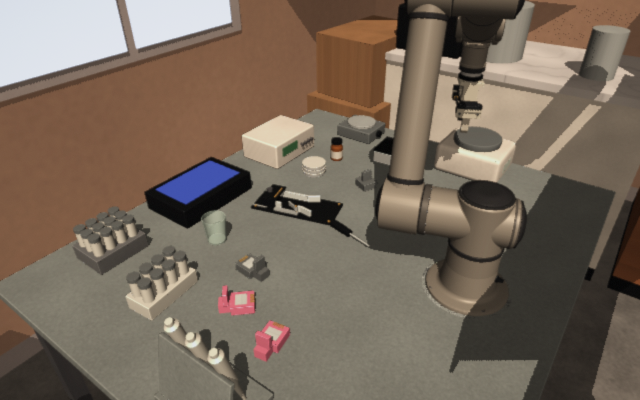

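View pics/wrist0.png

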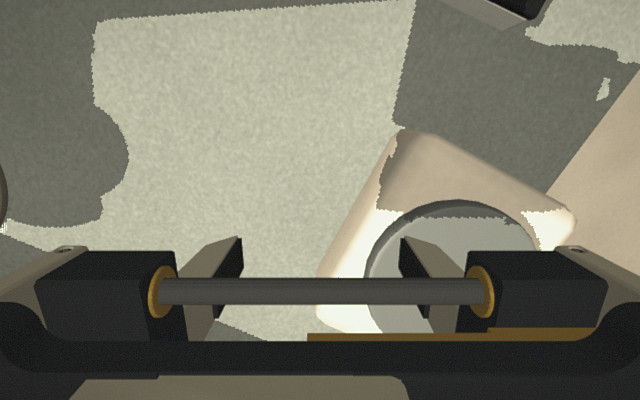

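The top view shows the contact cartridge near (224,193), the blank near (391,204), and the bay from about (294,130) to (345,210). I'll zoom in on these.

```bash
cat > h.py <<'E'
import numpy as np, cv2
from plant import bot, capture, camera_params
def ray(cp,uv):
    R=cv2.Rodrigues(np.array(cp['rvec']))[0]; t=np.array(cp['tvec'])
    d=R.T@np.array([(uv[0]-cp['cx'])/cp['fx'],(uv[1]-cp['cy'])/cp['fy'],1.0])
    return -R.T@t, d/np.linalg.norm(d)
def onz(cp,uv,z):
    c,d=ray(cp,uv); return c+d*(z-c[2])/d[2]
def proj(cp,p):
    return cv2.projectPoints(np.float64(p).reshape(-1,3),np.array(cp['rvec']),np.array(cp['tvec']),np.array([[cp['fx'],0,cp['cx']],[0,cp['fy'],cp['cy']],[0,0,1.]]),None)[0].reshape(-1,2)
E
python3 - <<'E'
from h import *
a=cv2.imread('pics/top0.png')
l=cv2.resize(a[165:225,195:265],None,fx=8,fy=8,interpolation=cv2.INTER_CUBIC)
cv2.imwrite('pics/c1.png',l)
cv2.imwrite('pics/b1.png',cv2.resize(a[120:220,270:370],None,fx=6,fy=6,interpolation=cv2.INTER_CUBIC))
cp=camera_params('top')
for uv in [(224,192),(318,168),(391,204)]: print(onz(cp,uv,0))
for z in (0,500): print(proj(cp,[[0,0,z],[500,0,z]]))
E
```

```text
[513.03984258 292.84124395   0.        ]
[605.43920137 -27.41908359   0.        ]
[ 487.20137086 -282.35249987    0.        ]
[[305.15903444 348.20383911]
 [309.26326933 198.09333093]]
[[303.25105949 415.65780446]
 [309.70692927 179.66404464]]
```

View pics/c1.png

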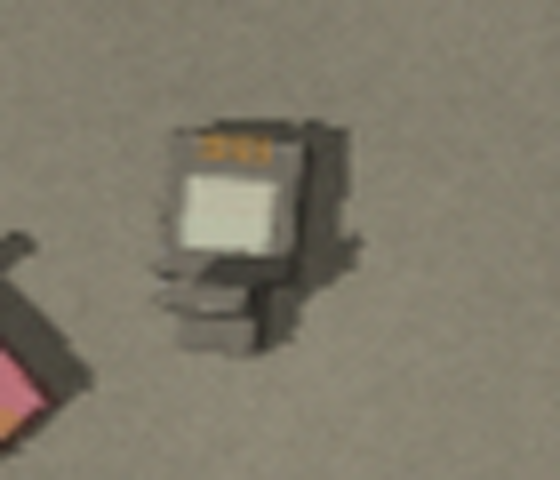

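View pics/b1.png

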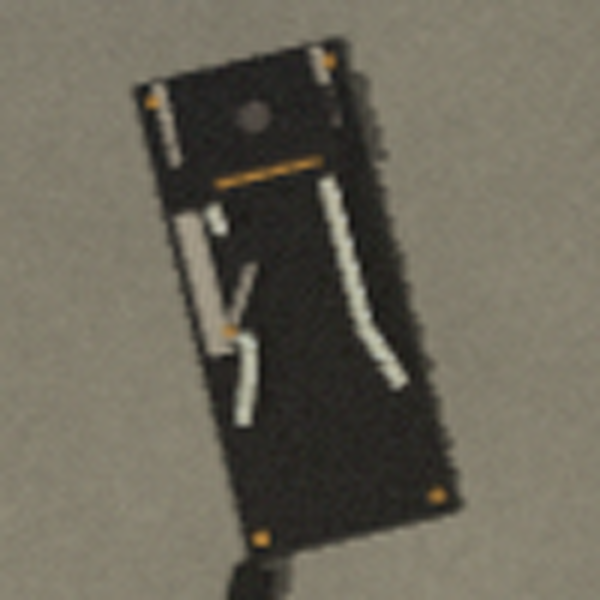

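Run:
```python
from h import *
from scipy.spatial.transform import Rotation as Ro
o=bot.get_obs(); cp=camera_params('wrist')
R=cv2.Rodrigues(cp['rvec'])[0]; c=-R.T@cp['tvec']; T=Ro.from_euler('xyz',o['tcp_rot']).as_matrix()
print('cam in tool',T.T@(c-o['tool_pos']),'cam axes in tool',T.T@R.T)
cp=camera_params('top')
pl=[(248,558),(460,505),(343,40),(137,90)]
P=np.array([onz(cp,(270+(u+.5)/6-.5,120+(v+.5)/6-.5),8) for u,v in pl]);print(P.round(1))
for i in range(4): print(np.linalg.norm(P[i]-P[i-1]))
a=(P[2]+P[3]-P[0]-P[1])/2; print('yaw',np.arctan2(a[1],a[0]),'origin',(P[0]+P[1])/2+a*160/285)
q=[(175,135),(300,140),(293,255),(165,265)]
Q=np.array([onz(cp,(195+(u+.5)/8-.5,165+(v+.5)/8-.5),26) for u,v in q]);print(Q.round(1))
print([onz(cp,(195+u/8,165+v/8),62).round(1) for u,v in [(155,293),(250,300)]])
print(onz(cp,(309,250),0))
```

```text
cam in tool [   0.26629815  -78.33208423 -158.48851796] cam axes in tool [[ 9.99999950e-01 -2.73928856e-04 -1.56434080e-04]
 [ 3.07732217e-04  9.56153621e-01  2.92865425e-01]
 [ 6.93507207e-05 -2.92865459e-01  9.56153658e-01]]
[[ 450.    -7.     8. ]
 [ 483.4 -127.     8. ]
 [ 752.   -54.     8. ]
 [ 718.8   64.5    8. ]]
278.1579382304731
124.60621942392955
278.3723602039684
123.06315767768965
yaw 0.26250761302448 origin [617.52680621 -26.46940248   8.        ]
[[545.7 314.5  26. ]
 [545.1 261.9  26. ]
 [496.3 262.6  26. ]
 [490.7 316.   26. ]]
[array([474.9, 309.7,  62. ]), array([473.1, 270.9,  62. ])]
[323.13176409  -3.9248179    0.        ]
```

```bash
python3 -m jog '{"xyz":[[1,1,0],[1,1,0],[1,1,0],[1,1,0],[1,1,0],[1,1,0],[1,1,0],[1,1,0],[1,1,0],[1,1,0]],"angular":[[0,0,1],[0,0,1],[0,0,1],[0,0,1],[0,0,1],[0,0,1],[0,0,1],[0,0,1],[0,0,1],[0,0,1]]}' 0.2
```

```text
time: 1.15
tool_pos: [440.3, -261.2, 223.2]
tcp_rot: [-3.14, 0.006, -0.02]
contact_force: [-0.1, -0.4, -0.3]
grip_width: 36.7
```

```bash
python3 -m jog '{"xyz":[[1,1,0],[1,1,0],[1,1,0],[1,1,0],[1,1,0],[1,1,0],[1,1,0],[1,1,0],[0,0,0]],"angular":[[0,0,1],[0,0,1],[0,0,0.7],[0,0,0],[0,0,0],[0,0,0],[0,0,0],[0,0,0],[0,0,0]]}'
python3 - <<'E'
from h import *
import json
cp=camera_params('wrist'); im=capture('wrist')
json.dump({k:np.array(v).tolist() for k,v in cp.items()},open('w1.json','w'))
cv2.imwrite('pics/w1.png',cv2.cvtColor(im,cv2.COLOR_RGB2BGR))
E
```

```text
time: 2.05
tool_pos: [606.7, -90.1, 219.9]
tcp_rot: [-3.136, 0.01, 0.282]
contact_force: [-0.1, -0.5, -0.1]
grip_width: 37.0
```

View pics/w1.png

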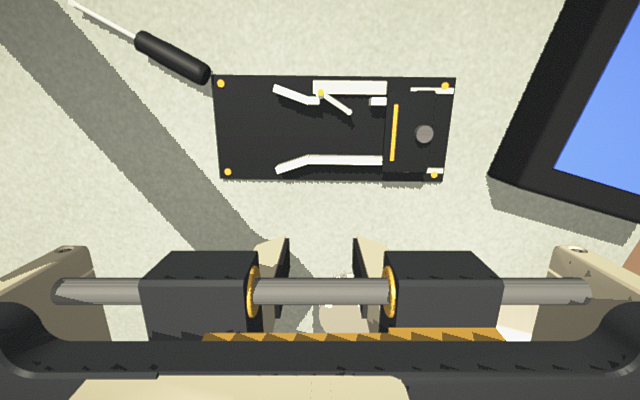

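The wrist view shows the bay: its front corners are near (212,76) and (220,181), and the hood front edge is near column 386. I'll zoom to get accurate edges.

Run:
```python
from h import *
a=cv2.imread('pics/w1.png')
cv2.imwrite('pics/w1z.png',cv2.resize(a[65:195,205:465],None,fx=3,fy=3,interpolation=cv2.INTER_CUBIC))
```

```text
(no output)
```

View pics/w1z.png

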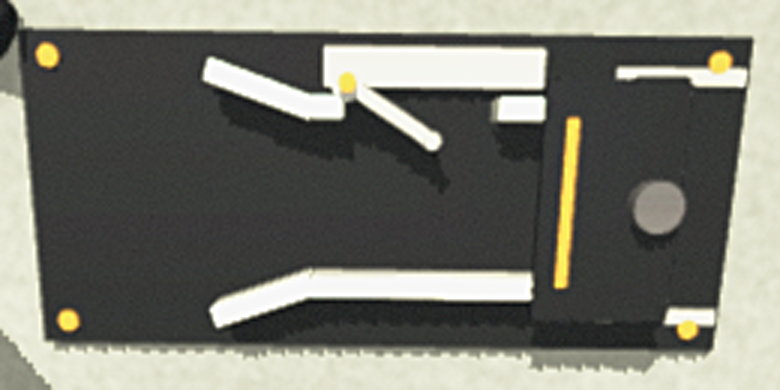

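Run:
```python
from h import *
import json
cp={k:np.array(v) for k,v in json.load(open('w1.json')).items()}
def m(L,z): return np.array([onz(cp,(205+(u+.5)/3-.5,65+(v+.5)/3-.5),z) for u,v in L])
P=m([(20,30),(46,341),(712,350),(752,40)],8); print(P.round(1))
for i in range(4): print(np.linalg.norm(P[i]-P[i-1]).round(1))
a=(P[2]+P[3]-P[0]-P[1])/2; y=np.arctan2(a[1],a[0]); f=(P[0]+P[1])/2
ctr=P.mean(0); u=np.array([np.cos(y),np.sin(y),0]); v=np.array([-u[1],u[0],0])
o=ctr+17.5*u; print('yaw',y,'org from front',f+160*u,'from ctr',o)
loc=lambda Q:np.c_[(Q-o)@u,(Q-o)@v].round(1).tolist()
print('plate',loc(P))
print('screws',loc(m([(47,55),(68,320),(720,62),(687,330)],8)))
print('guides+',loc(m([(310,118),(342,119),(497,121),(545,122)],30)))
print('guides-',loc(m([(310,269),(420,271),(532,273)],30)))
print('hood z43',loc(m([(546,100),(533,270)],43)),'z38',loc(m([(546,100),(533,270)],38)))
print('pawl tip',loc(m([(434,142)],24)),'pivot',loc(m([(347,83)],30)))
```

```text
[[ 448.    -9.9    8. ]
 [ 480.2 -128.3    8. ]
 [ 753.3  -52.7    8. ]
 [ 720.5   64.8    8. ]]
282.6
122.7
283.4
122.0
yaw 0.2686722608458877 org from front [618.35791402 -26.63205398   8.        ] from ctr [617.37758475 -26.90196727   8.        ]
plate [[-158.8, 61.4], [-159.1, -61.4], [124.2, -61.0], [123.8, 61.0]]
screws [[-149.1, 52.5], [-149.0, -52.1], [112.5, 53.0], [112.6, -52.6]]
guides+ [[-45.3, 29.8], [-33.4, 29.5], [24.3, 29.5], [42.2, 29.4]]
guides- [[-45.3, -26.3], [-2.3, -26.5], [41.4, -26.6]]
hood z43 [[39.4, 36.5], [39.1, -23.8]] z38 [[40.4, 36.7], [40.1, -24.4]]
pawl tip [[1.7, 21.8]] pivot [[-31.7, 42.2]]
```

```bash
python3 -m jog '{"xyz":[[-0.6,1,0],[-0.6,1,0],[-0.6,1,0],[-0.6,1,0],[-0.6,1,0],[-0.6,1,0],[-0.6,1,0],[-0.6,1,0],[-0.3,1,0],[0,1,0]],"angular":[[0,-0.05,-0.5],[0,-0.05,-0.5],[0,0,-0.5],[0,0,-0.5],[0,0,-0.5],[0,0,-0.2],[0,0,0],[0,0,0],[0,0,0],[0,0,0]]}'
python3 -m jog '{"xyz":[[0,1,-0.5],[0,1,-0.5],[0,1,0],[0,1,0],[0,1,0],[0,0.6,0],[0,0,0],[0,0,0]],"angular":[[0,0,0],[0,0,0],[0,0,0],[0,0,0],[0,0,0],[0,0,0],[0,0,0],[0,0,0]]}'
python3 - <<'E'
from h import *
import json
print(bot.get_obs()['tool_pos'],bot.get_obs()['tcp_rot'])
cp=camera_params('wrist'); im=capture('wrist')
json.dump({k:np.array(v).tolist() for k,v in cp.items()},open('w2.json','w'))
cv2.imwrite('pics/w2.png',cv2.cvtColor(im,cv2.COLOR_RGB2BGR))
E
```

```text
time: 3.1
tool_pos: [492.5, 103.8, 217.5]
tcp_rot: [3.141, 0.009, -0.027]
contact_force: [0.3, 0.0, 0.2]
grip_width: 36.4
time: 3.9
tool_pos: [489.1, 213.7, 196.8]
tcp_rot: [3.137, 0.011, -0.031]
contact_force: [0.1, -0.9, -1.1]
grip_width: 36.6
[489.14753049 213.65499294 196.78036052] [ 3.13734801  0.01055463 -0.03093238]
```

View pics/w2.png

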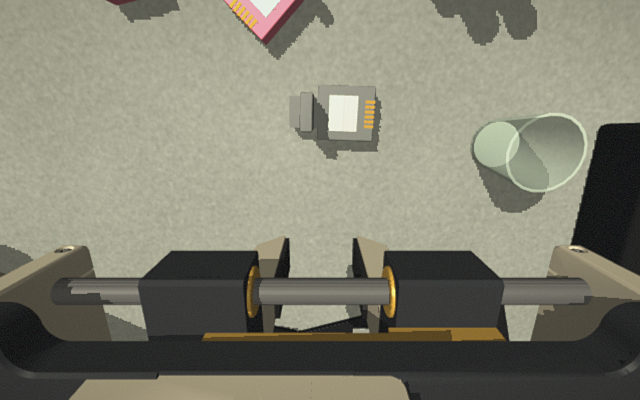

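Run:
```python
from h import *
a=cv2.imread('pics/w2.png')
cv2.imwrite('pics/w2z.png',cv2.resize(a[75:165,280:390],None,fx=6,fy=6,interpolation=cv2.INTER_CUBIC))
```

```text
(no output)
```

View pics/w2z.png

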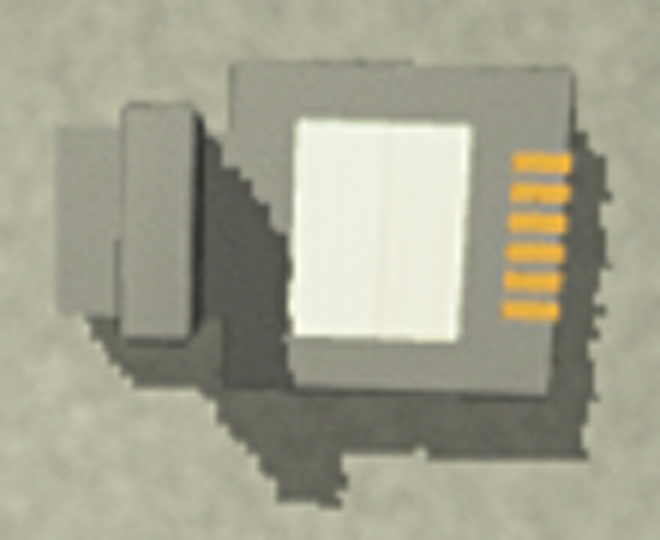

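Run:
```python
from h import *
import json
cp={k:np.array(v) for k,v in json.load(open('w2.json')).items()}
def m(L,z): return np.array([onz(cp,(280+(u+.5)/6-.5,75+(v+.5)/6-.5),z) for u,v in L])
Q=m([(222,388),(550,393),(573,68),(230,62)],26); print(Q.round(1))
print([np.linalg.norm(Q[i]-Q[i-1]).round(1) for i in range(4)])
a=Q[1]+Q[2]-Q[0]-Q[3]; b=Q[2]+Q[3]-Q[0]-Q[1]
y1=np.arctan2(a[1],a[0]); y2=np.arctan2(-b[0],b[1]); print('yaw',y1,y2)
y=(y1+y2)/2;u=np.array([np.cos(y),np.sin(y),0])
print('origin',Q.mean(0)-15*u,'tab from body',Q.mean(0)-40*u)
T=m([(120,338),(193,340),(196,104),(124,102)],62); print(T.round(1),[np.linalg.norm(T[i]-T[i-1]).round(1) for i in range(4)],T.mean(0))
b=T[2]+T[3]-T[0]-T[1]; print(np.arctan2(-b[0],b[1]))
```

```text
[[483.6 262.9  26. ]
 [543.1 260.2  26. ]
 [546.  315.2  26. ]
 [486.9 318.   26. ]]
[np.float64(55.3), np.float64(59.5), np.float64(55.1), np.float64(59.1)]
yaw -0.046831831620700065 -0.056491364614784344
origin [499.91933341 289.84052677  26.        ] tab from body [474.9526875 291.1314923  26.       ]
[[468.5 274.5  62. ]
 [480.2 273.9  62. ]
 [482.1 309.4  62. ]
 [471.  310.   62. ]] [np.float64(35.6), np.float64(11.7), np.float64(35.6), np.float64(11.1)] [475.4533835  291.94452182  62.        ]
-0.061481151143330096
```

```bash
python3 -m jog '{"xyz":[[-0.2,1,-0.5],[-0.2,1,-0.5],[-0.2,1,-0.5],[-0.1,0.9,-1],[0,0,-1],[0,0,-1],[0,0,-1],[0,0,-0.6],[0,0,0]],"angular":[[0.03,-0.1,-0.2],[0,0,0],[0,0,0],[0,0,0],[0,0,0],[0,0,0],[0,0,0],[0,0,0],[0,0,0]]}'
```

```text
time: 4.85
tool_pos: [477.7, 285.5, 72.5]
tcp_rot: [3.14, -0.005, -0.063]
contact_force: [0.1, -0.8, -0.3]
grip_width: 36.8
```

```bash
python3 -m jog '{"xyz":[[-0.1,0.3,-0.4],[0,0,-0.7],[0,0,-0.7],[0,0,-0.25],[0,0,0]],"angular":[[0,0.05,0.05],[0,0,0],[0,0,0],[0,0,0],[0,0,0]]}'
python3 - <<'E'
from h import *
cv2.imwrite('pics/w3.png',cv2.cvtColor(capture('wrist'),cv2.COLOR_RGB2BGR))
E
```

```text
time: 5.35
tool_pos: [478.4, 292.7, 33.2]
tcp_rot: [-3.14, -0.005, -0.059]
contact_force: [0.7, 0.6, -0.5]
grip_width: 36.6
```

View pics/w3.png

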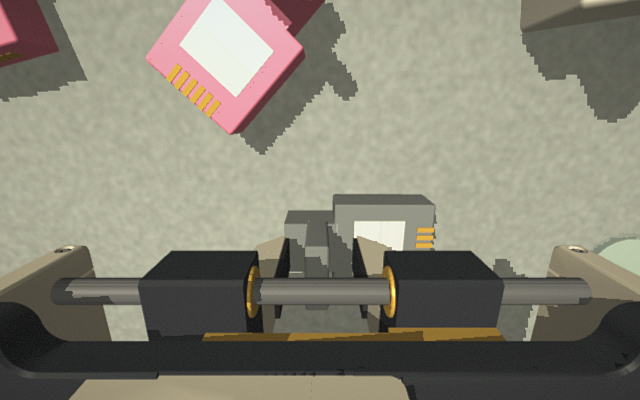

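The tab stands between the fingers at about (317,260), a little left of centre. I'll shift -x slightly and close.

```bash
python3 -m jog '{"xyz":[[-0.15,-0.05,-0.1],[0,0,0]],"angular":[[0,0.04,0],[0,0,0]]}'
python3 -m jog '{"xyz":[[0,0,0],[0,0,0],[0,0,0],[0,0,0],[0,0,0]],"angular":[[0,0,0],[0,0,0],[0,0,0],[0,0,0],[0,0,0]]}' 1
```

```text
time: 5.6
tool_pos: [476.0, 292.2, 32.8]
tcp_rot: [-3.139, -0.003, -0.058]
contact_force: [-0.3, -0.4, 0.2]
grip_width: 36.5
time: 6.1
tool_pos: [476.6, 292.5, 34.1]
tcp_rot: [-3.138, -0.005, -0.059]
contact_force: [0.2, 0.9, 0.2]
grip_width: 11.8
```

```bash
python3 -m jog '{"xyz":[[0,0,0.5],[0,0,1],[0,0,1],[0,-0.5,1],[0,-1,0.5],[0.1,-1,0],[0.1,-1,0],[0.1,-1,0],[0.1,-1,0],[0.1,-1,0]],"angular":[[0,0,0],[0,0,0],[0,0,0],[0,0,0],[0,0,0.5],[0,0,0.5],[0,0,0.5],[0,0,0.5],[0,0,0.5],[0,0,0.5]]}'
python3 -m jog '{"xyz":[[0.1,-1,0],[0,-1,0],[0,-1,0],[0,-1,0],[0,-1,0],[0,-1,0],[0,-1,0],[0,-0.5,0],[0,0,0],[0,0,0]],"angular":[[0,0,0],[0,0,0],[0,0,0],[0,0,0],[0,0,0],[0,0,0],[0,0,0],[0,0,0],[0,0,0],[0,0,0]]}'
```

```text
time: 7.1
tool_pos: [483.9, 159.5, 120.7]
tcp_rot: [-3.14, -0.002, 0.272]
contact_force: [0.2, 0.2, -2.1]
grip_width: 11.9
time: 8.1
tool_pos: [484.4, 1.6, 124.9]
tcp_rot: [-3.14, -0.002, 0.271]
contact_force: [0.1, 0.8, -2.9]
grip_width: 11.8
```

```bash
python3 -m jog '{"xyz":[[0.2,-1,0],[0.2,-1,0],[0.1,-1,-0.5],[0,-0.3,-0.8],[0,0,-0.8],[0,0,-0.6],[0,0,0],[0,0,0]],"angular":[[0,0,0],[0,0,0],[0,0,0],[0,0,0],[0,0,0],[0,0,0],[0,0,0],[0,0,0]]}'
python3 - <<'E'
from h import *
import json
cp=camera_params('wrist');json.dump({k:np.array(v).tolist() for k,v in cp.items()},open('w4.json','w'))
cv2.imwrite('pics/w4.png',cv2.cvtColor(capture('wrist'),cv2.COLOR_RGB2BGR))
o=bot.get_obs();print(o['tool_pos'],o['tcp_rot'])
y=.268;O=np.array([617.8,-26.8]);d=o['tool_pos'][:2]-O
print('bay',d@[np.cos(y),np.sin(y)],d@[-np.sin(y),np.cos(y)])
E
```

```text
time: 8.9
tool_pos: [495.9, -59.3, 70.4]
tcp_rot: [-3.139, -0.004, 0.279]
contact_force: [-0.3, -1.4, -1.4]
grip_width: 11.9
[495.8413911  -59.31464819  70.52408499] [-3.13917142 -0.00432496  0.27906922]
bay -126.21497126356165 0.9410954457976431
```

View pics/w4.png

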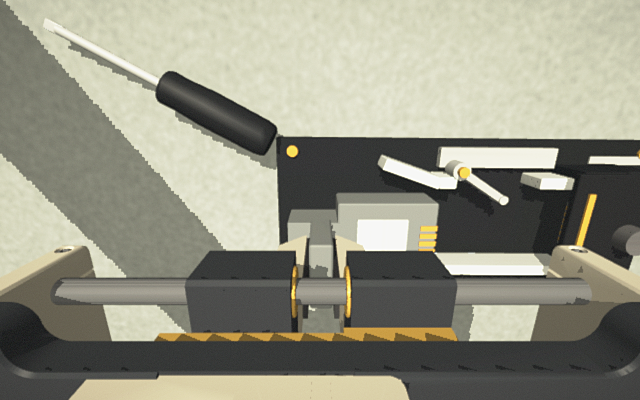

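```bash
python3 -m jog '{"xyz":[[-0.15,-0.05,-0.4],[0,0,-0.5],[0,0,-0.3],[0,0,0]],"angular":[[0,0,-0.12],[0,0,0],[0,0,0],[0,0,0]]}'
```

```text
time: 9.35
tool_pos: [493.4, -59.8, 46.1]
tcp_rot: [-3.141, -0.007, 0.266]
contact_force: [0.2, -1.3, -2.5]
grip_width: 11.8
```

```bash
python3 -m jog '{"xyz":[[0,-0.05,-0.1],[0,0,-0.06],[0,0,0]],"angular":[[0,0.03,0],[0,0,0],[0,0,0]]}'
```

```text
time: 9.65
tool_pos: [493.6, -61.1, 42.6]
tcp_rot: [-3.14, -0.004, 0.266]
contact_force: [0.5, -0.7, -2.2]
grip_width: 12.0
```

```bash
python3 -m jog '{"xyz":[[0,0,-0.06],[0,0,0]],"angular":[[0,0,0],[0,0,0]]}'
python3 -m jog '{"xyz":[[0,0,-0.06],[0,0,0]],"angular":[[0,0,0],[0,0,0]]}'
```

```text
time: 9.85
tool_pos: [494.1, -61.3, 42.4]
tcp_rot: [-3.14, -0.005, 0.266]
contact_force: [0.9, 0.2, -3.0]
grip_width: 12.2
time: 10.05
tool_pos: [494.5, -61.4, 42.3]
tcp_rot: [-3.141, -0.006, 0.266]
contact_force: [0.2, 0.6, -2.8]
grip_width: 11.8
```

```bash
python3 -m jog '{"xyz":[[-0.05,0,-0.1],[0,0,-0.1],[0,0,0]],"angular":[[0,0.02,0],[0,0,0],[0,0,0]]}'
```

```text
time: 10.35
tool_pos: [495.0, -61.7, 42.7]
tcp_rot: [3.14, -0.008, 0.266]
contact_force: [-0.7, 0.2, -2.9]
grip_width: 11.6
```

Run:
```python
from h import *
o=bot.get_obs();print(o['tool_pos'],o['contact_force'],o['moment'],o['joint_positions'])
cv2.imwrite('pics/w5.png',cv2.cvtColor(capture('wrist'),cv2.COLOR_RGB2BGR))
s=cv2.cvtColor(capture('side'),cv2.COLOR_RGB2BGR)
cv2.imwrite('pics/s5.png',cv2.resize(s[150:260,230:390],None,fx=5,fy=5,interpolation=cv2.INTER_CUBIC))
```

```text
[494.98795178 -61.6526715   42.65344716] [-0.69364546  0.2213648  -2.8613772 ] [-0.00339139 -0.05600324  0.00480101] [-0.27951764  0.52454148  1.82751026  0.00403142  0.78171769 -0.54879642]
```

View pics/s5.png

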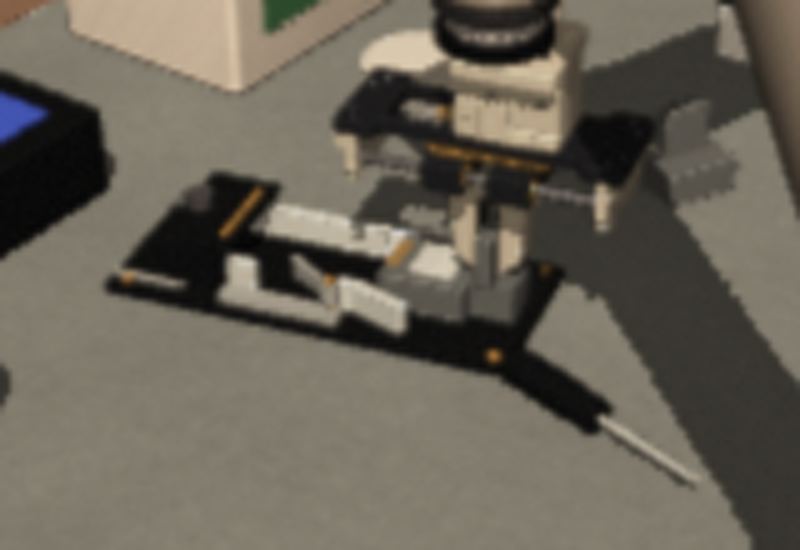

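View pics/w5.png

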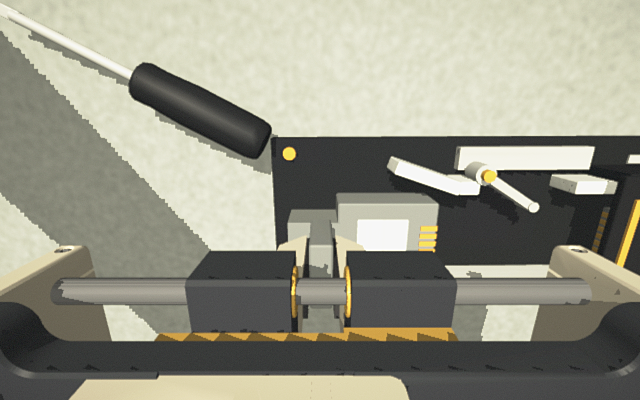

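```bash
python3 -m jog '{"xyz":[[-0.05,0,-0.16]],"angular":[[0,0.03,0]]}'
python3 -m jog '{"xyz":[[0,0,0]],"angular":[[0,0,0]]}'
```

```text
time: 10.55
tool_pos: [495.6, -62.1, 41.4]
tcp_rot: [3.139, -0.008, 0.267]
contact_force: [-9.3, 2.2, 43.2]
grip_width: 11.7
time: 10.65
tool_pos: [496.1, -62.3, 42.1]
tcp_rot: [3.138, -0.01, 0.267]
contact_force: [0.2, 0.7, -2.4]
grip_width: 11.8
```

```bash
cat > st.py <<'E'
from h import *
o=bot.get_obs(); y=.268;O=np.array([617.8,-26.8])
p=o['tool_pos'];d=p[:2]-O; u=np.array([np.cos(y),np.sin(y)]);v=np.array([-u[1],u[0]])
f=o['contact_force']
print('t',o['time'],'orig x %.1f y %.1f z %.1f'%(d@u+25,d@v,p[2]),'rot',o['tcp_rot'].round(3),'Fx %.1f Fy %.1f Fz %.1f'%(f[:2]@u,f[:2]@v,f[2]))
E
python3 -m jog '{"xyz":[[0.38,0.14,0],[0.38,0.14,0],[0.38,0.14,0]],"angular":[[0,0.05,0],[0,0,0],[0,0,0]]}'; python3 st.py
```

```text
time: 10.95
tool_pos: [518.4, -53.5, 41.5]
tcp_rot: [3.141, 0.0, 0.266]
contact_force: [-6.0, -2.0, 9.1]
grip_width: 11.4
t 10.95 orig x -77.9 y 0.6 z 41.5 rot [3.141 0.    0.266] Fx -6.4 Fy -0.4 Fz 9.1
```

```bash
python3 -m jog '{"xyz":[[0.3,0.07,0.03],[0.3,0.07,0]],"angular":[[0,-0.04,0.02],[0,0,0]]}'; python3 st.py
python3 - <<'E'
from h import *
cv2.imwrite('pics/w6.png',cv2.cvtColor(capture('wrist'),cv2.COLOR_RGB2BGR)[100:300,200:640])
E
```

```text
time: 11.15
tool_pos: [531.7, -50.2, 41.5]
tcp_rot: [3.14, -0.003, 0.269]
contact_force: [-5.8, -0.9, 7.0]
grip_width: 12.1
t 11.15 orig x -64.2 y 0.2 z 41.5 rot [ 3.14e+00 -3.00e-03  2.69e-01] Fx -5.9 Fy 0.7 Fz 7.0
```

View pics/w6.png

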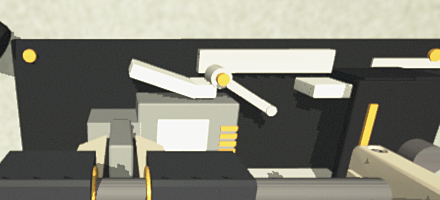

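```bash
python3 -m jog '{"xyz":[[0.3,0.08,0.02],[0.3,0.08,0]],"angular":[[0,0,0],[0,0,0]]}'; python3 st.py
python3 -m jog '{"xyz":[[0.3,0.08,0.02],[0.3,0.08,0]],"angular":[[0,0,0],[0,0,0]]}'; python3 st.py
```

```text
time: 11.4
tool_pos: [544.1, -47.1, 41.5]
tcp_rot: [3.14, -0.0, 0.269]
contact_force: [-10.8, -5.3, 10.4]
grip_width: 11.4
t 11.4 orig x -51.5 y -0.1 z 41.5 rot [ 3.14  -0.     0.269] Fx -11.8 Fy -2.3 Fz 10.4
time: 11.6
tool_pos: [553.8, -44.8, 41.7]
tcp_rot: [3.141, 0.007, 0.27]
contact_force: [-13.9, -4.4, 13.5]
grip_width: 11.6
t 11.6 orig x -41.5 y -0.4 z 41.7 rot [3.141 0.007 0.27 ] Fx -14.5 Fy -0.6 Fz 13.5
```

```bash
python3 -m jog '{"xyz":[[0.25,0.08,0.03],[0.3,0.08,0.02]],"angular":[[0,-0.12,-0.01],[0,-0.03,0]]}'; python3 st.py
python3 -m jog '{"xyz":[[0.3,0.09,0.02],[0.3,0.08,0.02]],"angular":[[0,-0.05,0],[0,-0.03,0]]}'; python3 st.py
```

```text
time: 11.8
tool_pos: [563.6, -42.1, 41.7]
tcp_rot: [3.137, -0.003, 0.268]
contact_force: [-3.2, -2.5, -2.1]
grip_width: 11.9
t 11.8 orig x -31.4 y -0.4 z 41.7 rot [ 3.137e+00 -3.000e-03  2.680e-01] Fx -3.7 Fy -1.6 Fz -2.1
time: 12.0
tool_pos: [575.8, -39.0, 41.6]
tcp_rot: [3.135, -0.009, 0.268]
contact_force: [-3.5, -2.7, 0.4]
grip_width: 11.6
t 12.0 orig x -18.7 y -0.6 z 41.6 rot [ 3.135 -0.009  0.268] Fx -4.1 Fy -1.7 Fz 0.4
```

```bash
python3 -m jog '{"xyz":[[0.3,0.1,0],[0.3,0.1,0]],"angular":[[0.05,0.05,0],[0,0,0]]}'; python3 st.py
python3 -m jog '{"xyz":[[0.25,0.07,0],[0.2,0.06,0]],"angular":[[0,0,0],[0,0,0]]}'; python3 st.py
python3 - <<'E'
from h import *
cv2.imwrite('pics/w7.png',cv2.resize(cv2.cvtColor(capture('wrist'),cv2.COLOR_RGB2BGR)[120:270,230:490],None,fx=3,fy=3))
E
```

```text
time: 12.2
tool_pos: [589.0, -35.3, 41.5]
tcp_rot: [3.141, -0.005, 0.268]
contact_force: [-2.5, -3.5, -0.1]
grip_width: 11.5
t 12.2 orig x -5.0 y -0.6 z 41.5 rot [ 3.141 -0.005  0.268] Fx -3.4 Fy -2.8 Fz -0.1
time: 12.4
tool_pos: [599.3, -32.6, 41.5]
tcp_rot: [3.141, -0.005, 0.269]
contact_force: [-4.1, -4.0, 0.9]
grip_width: 12.0
t 12.4 orig x 5.6 y -0.7 z 41.5 rot [ 3.141 -0.005  0.269] Fx -5.0 Fy -2.8 Fz 0.9
```

View pics/w7.png

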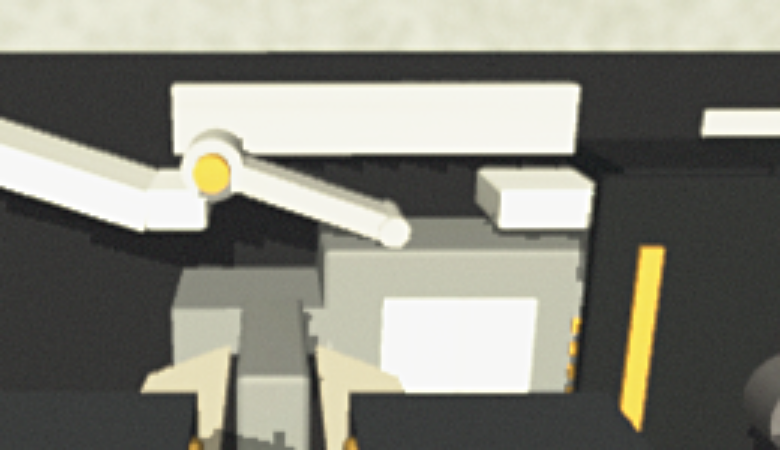

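```bash
python3 -m jog '{"xyz":[[0.17,0.05,0],[0.15,0.05,0]],"angular":[[0,0,0],[0,0,0]]}'; python3 st.py
python3 -m jog '{"xyz":[[0.1,0.03,0]],"angular":[[0,0,0]]}'; python3 st.py
```

```text
time: 12.65
tool_pos: [606.9, -30.5, 41.6]
tcp_rot: [3.14, -0.006, 0.269]
contact_force: [-1.2, -4.6, -1.2]
grip_width: 11.8
t 12.65 orig x 13.5 y -0.7 z 41.6 rot [ 3.14  -0.006  0.269] Fx -2.4 Fy -4.1 Fz -1.2
time: 12.75
tool_pos: [609.0, -30.0, 41.6]
tcp_rot: [3.14, -0.006, 0.269]
contact_force: [-4.4, -4.7, -0.9]
grip_width: 11.8
t 12.75 orig x 15.7 y -0.7 z 41.6 rot [ 3.14  -0.006  0.269] Fx -5.5 Fy -3.3 Fz -0.9
```

```bash
python3 -m jog '{"xyz":[[0.07,0.02,0]],"angular":[[0,0,0]]}' >/dev/null; python3 st.py
python3 - <<'E'
from h import *
cv2.imwrite('pics/w8.png',cv2.resize(cv2.cvtColor(capture('wrist'),cv2.COLOR_RGB2BGR)[120:270,230:490],None,fx=3,fy=3))
E
```

```text
t 12.85 orig x 16.8 y -0.7 z 41.5 rot [ 3.14  -0.005  0.269] Fx -5.4 Fy -3.0 Fz 1.5
```

View pics/w8.png

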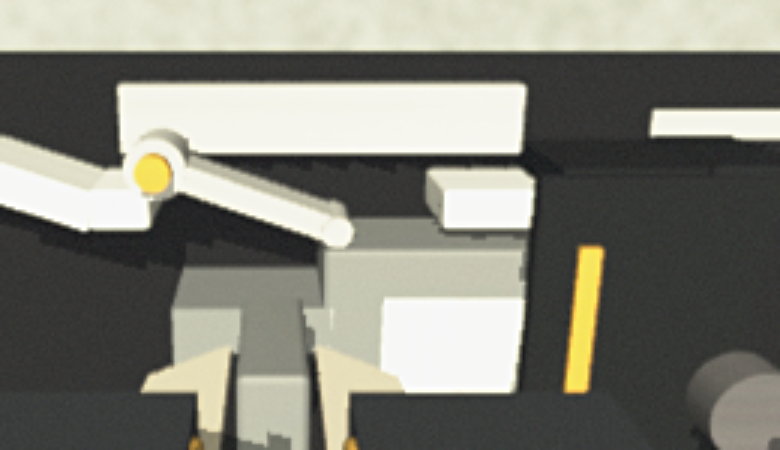

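```bash
for i in 1; do python3 -m jog '{"xyz":[[0.07,0.02,0]],"angular":[[0,0,0]]}' >/dev/null; python3 st.py; done
python3 -m jog '{"xyz":[[0.07,0.02,0]],"angular":[[0,0,0]]}' >/dev/null; python3 st.py
```

```text
t 13.0 orig x 17.6 y -0.7 z 41.5 rot [ 3.14e+00 -3.00e-03  2.70e-01] Fx -6.1 Fy -3.4 Fz 1.6
t 13.1 orig x 18.2 y -0.8 z 41.5 rot [ 3.14e+00 -1.00e-03  2.70e-01] Fx -8.2 Fy -3.9 Fz 1.2
```

Run:
```python
from h import *
cv2.imwrite('pics/w9.png',cv2.resize(cv2.cvtColor(capture('wrist'),cv2.COLOR_RGB2BGR)[120:270,230:490],None,fx=3,fy=3))
```

```text
(no output)
```

View pics/w9.png

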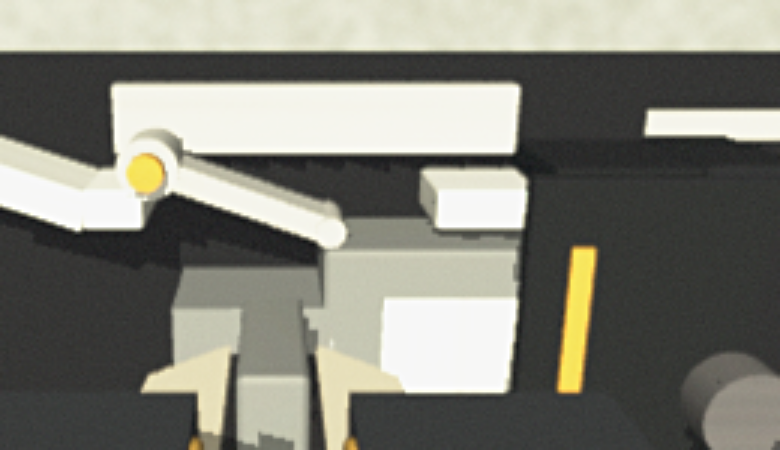

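```bash
python3 -m jog '{"xyz":[[0.08,0.025,0]],"angular":[[0,-0.03,0]]}' >/dev/null; python3 st.py; python3 -m jog '{"xyz":[[0.08,0.025,0]],"angular":[[0,-0.02,0]]}' >/dev/null; python3 st.py;  python3 -m jog '{"xyz":[[0.08,0.025,0]],"angular":[[0,-0.02,0]]}' >/dev/null; python3 st.py
python3 - <<'E'
from h import *
cv2.imwrite('pics/w10.png',cv2.resize(cv2.cvtColor(capture('wrist'),cv2.COLOR_RGB2BGR)[120:270,230:490],None,fx=3,fy=3))
E
```

```text
t 13.25 orig x 18.8 y -0.7 z 41.5 rot [ 3.139e+00 -2.000e-03  2.700e-01] Fx -8.4 Fy -4.4 Fz 2.4
t 13.35 orig x 19.1 y -0.7 z 41.5 rot [ 3.139e+00 -1.000e-03  2.700e-01] Fx -9.9 Fy -3.0 Fz 2.9
t 13.45 orig x 19.4 y -0.7 z 41.6 rot [3.139 0.    0.27 ] Fx -8.8 Fy -4.4 Fz 2.5
```

View pics/w10.png

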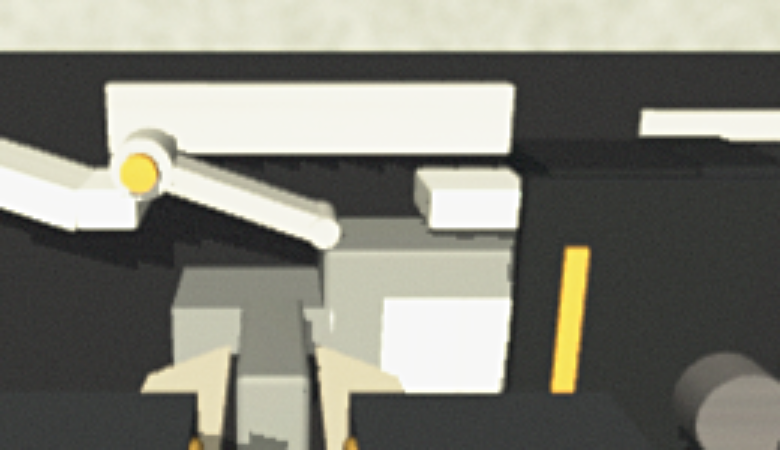

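```bash
python3 -m jog '{"xyz":[[0.12,0.035,0]],"angular":[[0,-0.04,0]]}' >/dev/null; python3 st.py; python3 -m jog '{"xyz":[[0.12,0.035,0]],"angular":[[0,-0.03,0]]}' >/dev/null; python3 st.py
python3 - <<'E'
from h import *
cv2.imwrite('pics/w11.png',cv2.resize(cv2.cvtColor(capture('wrist'),cv2.COLOR_RGB2BGR)[120:270,230:490],None,fx=3,fy=3))
E
```

```text
t 13.6 orig x 20.5 y -0.7 z 41.6 rot [ 3.138e+00 -1.000e-03  2.700e-01] Fx -9.1 Fy -2.8 Fz 2.0
t 13.7 orig x 21.6 y -0.5 z 41.5 rot [ 3.138e+00 -1.000e-03  2.700e-01] Fx -10.5 Fy -3.4 Fz 4.2
```

View pics/w11.png

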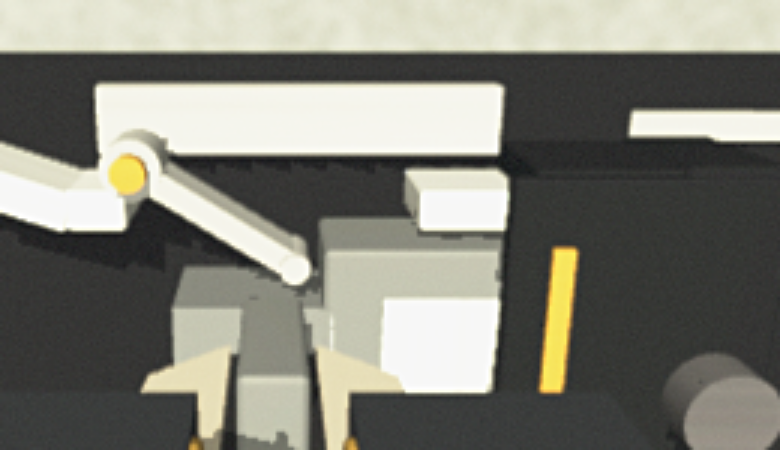

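The catch tip (about 295,270 in the crop) has swung in behind the shoulder (about 325). That is the click, at about 10 N of push. Next: settle, then open only partway, because the hood sits just in front.

```bash
python3 -m jog '{"xyz":[[0,0,0],[0,0,0]],"angular":[[0,0,0],[0,0,0]]}' >/dev/null; python3 st.py
python3 -m jog '{"xyz":[[0,0,0],[0,0,0],[0,0,0]],"angular":[[0,0,0],[0,0,0],[0,0,0]]}' 0.4; python3 st.py
```

```text
t 13.95 orig x 20.3 y -0.3 z 41.7 rot [3.139e+00 2.000e-03 2.690e-01] Fx -5.2 Fy -2.6 Fz 1.4
time: 14.25
tool_pos: [614.7, -26.8, 42.6]
tcp_rot: [3.14, -0.002, 0.268]
contact_force: [0.6, -0.6, -0.0]
grip_width: 26.9
t 14.25 orig x 22.0 y 0.8 z 42.6 rot [ 3.14e+00 -2.00e-03  2.68e-01] Fx 0.4 Fy -0.7 Fz -0.0
```

Run:
```python
from h import *
cv2.imwrite('pics/w12.png',cv2.resize(cv2.cvtColor(capture('wrist'),cv2.COLOR_RGB2BGR)[120:320,210:470],None,fx=3,fy=3))
```

```text
(no output)
```

View pics/w12.png

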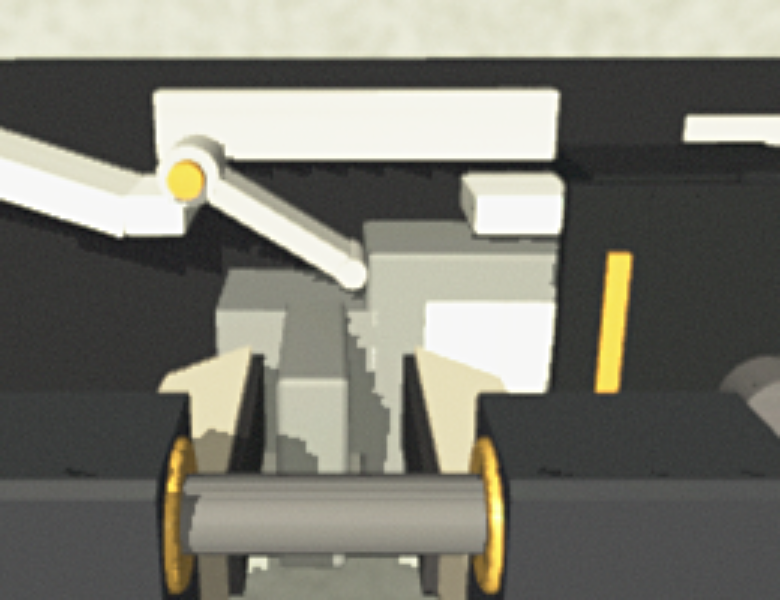

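The fingers are clear of the tab on both sides, and the catch tip (360,275) bears on the shoulder (367). I'll rise straight up.

```bash
python3 -m jog '{"xyz":[[-0.1,-0.03,0.4],[-0.05,0,0.7],[0,0,1],[0,0,1],[0,0,1],[0,0,1],[0,0,1],[0,0,0.5],[0,0,0]],"angular":[[0,0,0],[0,0,0],[0,0,0],[0,0,0],[0,0,0],[0,0,0],[0,0,0],[0,0,0],[0,0,0]]}'
python3 -m jog '{"xyz":[[0.2,-1,0],[0.2,-1,0],[0.2,-1,0.3],[0,-0.8,0.3],[0,0,0],[0,0,0]],"angular":[[0,0,0],[0,0,0],[0,0,0],[0,0,0],[0,0,0],[0,0,0]]}'
python3 - <<'E'
from h import *
import json
cp=camera_params('wrist');json.dump({k:np.array(v).tolist() for k,v in cp.items()},open('w13.json','w'))
cv2.imwrite('pics/w13.png',cv2.cvtColor(capture('wrist'),cv2.COLOR_RGB2BGR))
cv2.imwrite('pics/t13.png',cv2.cvtColor(capture('top'),cv2.COLOR_RGB2BGR))
print(bot.get_obs()['dq'])
E
```

```text
time: 15.2
tool_pos: [612.7, -26.0, 189.5]
tcp_rot: [3.138, -0.012, 0.269]
contact_force: [0.8, -0.1, -0.2]
grip_width: 27.4
time: 15.8
tool_pos: [623.0, -103.0, 199.1]
tcp_rot: [3.141, -0.008, 0.27]
contact_force: [0.2, 0.8, 0.2]
grip_width: 27.5
[ 0.00939713 -0.00265945 -0.00119676  0.0011297   0.0012449   0.00015458]
```

View pics/w13.png

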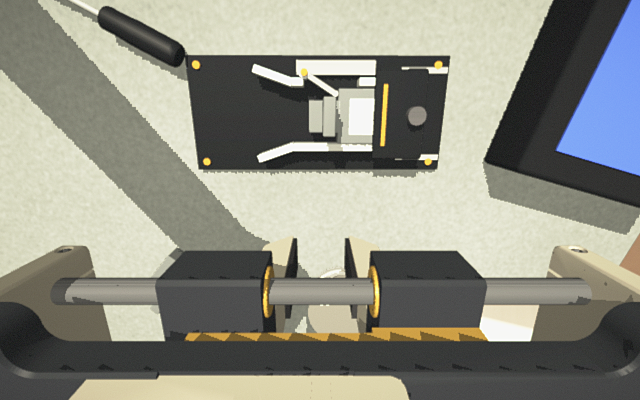

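View pics/t13.png

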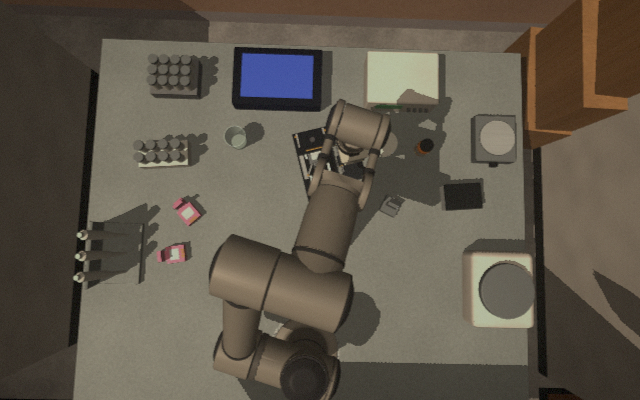

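Run:
```python
from h import *
a=cv2.imread('pics/w13.png')
cv2.imwrite('pics/w13z.png',cv2.resize(a[50:175,240:400],None,fx=5,fy=4.8,interpolation=cv2.INTER_CUBIC)[:, :800])
```

```text
(no output)
```

View pics/w13z.png

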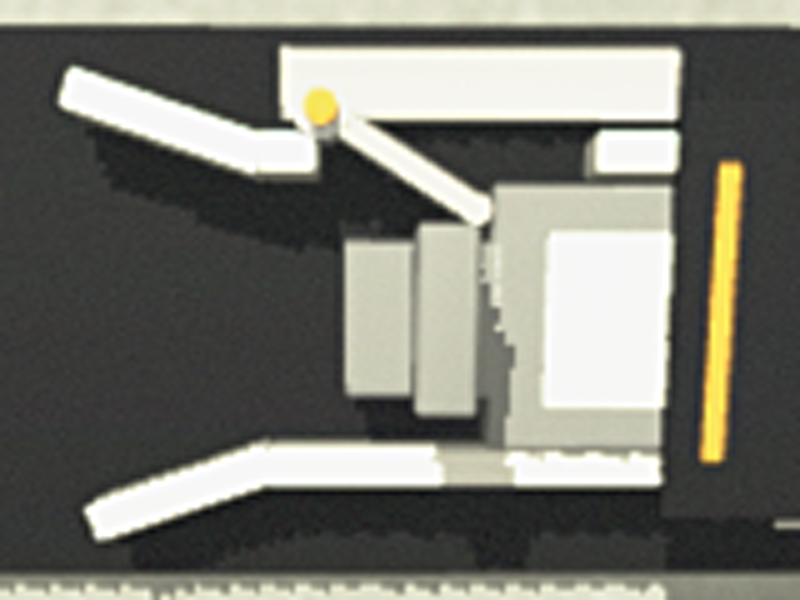

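```bash
python3 -c "
from plant import bot
print(bot.get_obs()['time']);print(bot.close_job())"
```

```text
15.9
the job is handed in; nothing more can be done
None
```

The contact cartridge is in the bay with the catch clicked in behind its shoulder, and the job is handed in at 15.9 s of the 56 s allowed. I held it by its tab, set it on the open front with its contacts leading and slid it in. I then opened the gripper only part way, because the hood was close, and lifted clear.

**Last checks:**
- **Catch:** in the last close-up its arm is at about 34° in the image, the same as at rest within what I can measure, and its tip bears on the shoulder.
- **Cartridge:** it sits square between the guides with its nose under the hood. The click came with its origin at about bay x 20–21, which fits a connector head about 3–5 mm nearer than mid-way.
- **Push force:** the highest reading in the final approach was about 10 N, with no sign of hitting the stop.
- **Other objects:** the blank, the screwdriver and the other things visible in the final views look undisturbed. The arm hid part of the top view, including most of the dish stack.

**What went less well:**
- **Set-down:** a downward step after first contact gave a brief reading of 43 N at the wrist, pressing the cartridge on the plate. That is well under the 120 N wrist limit.
- **Early slide:** forces reached about 14 N along the push and 14 N upward until I levelled the tool.
- **Set-down point:** the origin was about 3 mm further in than the given mouth point and 2 mm off the centre line. I corrected the sideways offset before the narrow part.

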